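# Snap the retaining clip onto the roller axle

### The job

Take the larger of the two spring clips out of the wooden rack by its tab and press it down over the axle, mouth first, into the groove beside the roller until it snaps fully home round the axle; then let go of it. Leave the smaller clip where it stands in the rack.

Things in the scene. Friction and masses are not known exactly. Their poses are not given: they have to be found in the camera images.
- large_clip_tab (a point): Larger of two bare steel spring clips standing in the wooden rack, mouth down: a C-ring 50 mm over the arms, 16 mm thick, about 90 mm tall, 0.14 kg, with an upright tab to hold it by. This point is the tab's centre. Tab: 24 mm wide (x), 16 mm thick (y), from 21 mm above to 19 mm below the point. z up along the tab, y along the axis of the ring's eye.
- large_clip_eye (a point): Centre of the larger clip's eye, 46 mm below the tab's centre, same axes. The springy arms end 22 mm below it; the mouth is 23 mm wide at the lips, which the 30 mm groove forces apart. Pressing it straight down takes about 8 to 20 N, then it snaps home with this point at the groove's centre. In the rack the arms stand 22 mm deep: lift 30 mm or more.
- groove (a point): Centre of the groove in the level axle, 60 mm above the table. y runs along the axle; the dark roller (52 mm across, brass washer at its end) begins 27 mm away on -y. Groove 30 mm in diameter, 26 mm wide at the bottom, 36 mm at its sloping edges; axle beside it 40 mm. Stand fixed; its bearing blocks, 84 mm tall, are centred 93 mm away on +y and 107 mm on -y.
- small_clip_tab (a point): Smaller clip in the rack's other pocket (either clip may be in either), same form, 16 mm thick, but only about 34 mm over the arms and 66 mm tall: it does not fit the axle. This point is on its tab (16 mm wide), 32 mm above the centre of its eye.
- clip_rack: Fixed wooden rack, 80 x 124 x 28 mm high, origin at the centre of its underside. Two pockets, 56 mm along its x and 20 mm along its y, at y = +31 and -31 mm; their floor is 6 mm above the table. The clips' axes are parallel to the rack's.
Things that resemble listed ones, but are neither listed nor needed, are in the scene too. Leave any pink look-alike of the part that bears large_clip_tab alone.

How it is judged:
By the outcome, as a careful person would: the job done as asked, in the order asked, and still so for the second after the job is handed in, with the robot touching nothing.
It also fails if it takes over 38 s, if anything falls off the work surface, if the arm or the gripper's body presses on something with over 40 N, if the wrist force passes 120 N, or if a joint passes its speed limit or range.

### The arm

A 6-joint arm with a two-finger parallel gripper is mounted at the origin on a cart in front of the work surface, level with it; the furniture and walls round the work are solid. World frame = base frame: x ahead of the robot, y to its left, z up, the work surface at z = 0. Lengths are in m, angles in rad, forces in N, time in s.
With the tool pointing down it reaches from about 0.3 to 0.775 m from the base axis. Payload 14.6 kg.
Tool frame: the origin (TCP) lies midway between the tips of the shut fingers; the grasp point (between the pads) lies 19 mm behind it (ctrl.pinch_z is the distance from the TCP to the grasp point, in m); z points along the fingers, y is the line along which they close (so a half turn about z gives the same grasp; the last joint's range is limited). The gripper opens to 94 mm and grips with 3 to 60 N. Pads are 16 mm wide; open, the fingers measure 119 mm over their backs; the gripper's body (75 mm by 177 mm) begins 78 mm behind the grasp point.
Start: joints at [-1.298, 0.3, 1.521, -0, 1.321, -0.067], TCP at [0.183, -0.519, 0.205] pointing down, gripper open.
Joint ranges: [-3.03, 3.03], [-0.79, 2.21], [0.23, 2.52], [-1.04, 4.18], [0, 3.07], [-2.55, 2.55]. Speed limits (rad/s): [2.22, 2.22, 2.57, 3.14, 3.14, 3.14].

### API

Orientations are given as [roll, pitch, yaw] about the fixed x, y, z axes, in that order (R = Rz(yaw) Ry(pitch) Rx(roll)).
In Python, from station import ctrl gives the robot as it stands.
- The arm moves only by the tool jog_arm, never from a script. Its argument "motion" is a list of rows, each a list of 7 numbers: the shift along the tool's x, y, z in m, then the turn, a rotation vector about the tool's x, y, z in rad, then the opening, from -1 (shut) to 1 (fully open). In form: [[tx, ty, tz, rx, ry, rz, gripper], ...]. A call has 1 to 5 rows; each row shifts and turns the commanded pose from where the row before left it, along the tool's axes as they then stand; what a row does not reach is not made up. A row lasts 1/10 s, in which the tool goes at most 50 mm and 8.59 degrees, less where a joint would pass 70% of its speed; a pose out of reach is approached as far as the arm can. A call is refused whole if a number of a shift passes 0.05 or a number of a turn 0.15, either way. A call with a gripper value outside its range is refused whole. The fingers move at their own pace and stop on an object; "squeeze" is the grip in N (left out, the last holds). Time passes only in rows, so rows that do not move let the fingers close. It gives the time, the measured TCP pose, the force, the opening and the grip force at its end, in the units of the state.
- ctrl.get_obs(): the state, without advancing time (a new reading comes with each control period).
- ctrl.camera(name): name is "side" or "top" or "wrist"; returns the picture (400x640x3 uint8, red, green, blue); there is no depth.
- ctrl.camera_model(name): a dict with "intrinsics" (3x3 intrinsics, pixels), "k1" (the pictures are not rectified: a ray, as slopes to the right and down, at radius r is drawn at 1 + k1 r^2 times it, then the intrinsics apply), "rvec" (rotation vector, rad) and "tvec" (3), from world to camera coordinates, as OpenCV has them. Camera axes: x right, y down, z forward; pixel columns grow to the right and rows downward; lengths in m; the calibration is good to about 2 mm. A picture is of the moment at which its call begins: read the wrist's pose just before it. camera_model takes no time and is no camera call; for the wrist camera it gives the pose at the moment of the call.
- ctrl.hand_in(): hands the job in; it is judged then, once.
The state is a dict: "time_s": time; "qpos": joint angles; "joint_vel": joint speeds; "tau": joint torques, N m; "ee_pos": TCP position; "eef_rot": TCP orientation; "force": force on the tool from outside, world axes, zero at the start; "moment": the same for the moment, N m; "grip_width": finger opening in m; "grip_force": force on a finger pad.
Only numpy, scipy, OpenCV 4.12 (cv2) and the standard library are available. Lean on these libraries where they do the work, as an engineer would, in place of code of your own. Each camera call takes 0.05 s, during which the arm holds its last target. There are 200 camera calls.

## Working session

There is one attempt and no reset: what is moved stays moved. The work goes in short steps, Python scripts to look and compute and a tool call to move; the robot and the scene stay as the last step left them, time stands still between calls to the robot, and variables do not carry over. Pictures are saved under pics/ and viewed, at most 10 in all, crops included, and the job is handed in when it is done.

Besides the shell and the picture viewer there is one more tool, called after ">>>" as name(argument=value, ...), one argument or row to a line, values as JSON. jog_arm: Moves the arm, as the interface text tells. Its arguments: {"type":"object","properties":{"motion":{"type":"array"},"squeeze":{"type":"number"}},"required":["motion"]}

```bash
mkdir -p pics
cat > h.py <<'E'
import numpy as np, cv2
from station import ctrl
def model(n):
    m=ctrl.camera_model(n); R=cv2.Rodrigues(np.array(m['rvec'],float))[0]
    return np.array(m['intrinsics'],float),m['k1'],R,np.array(m['tvec'],float).ravel(),np.array(m['rvec'],float)
def ray(n,u,v):
    K,k1,R,t,rv=model(n)
    p=cv2.undistortPoints(np.array([[[u,v]]],float),K,np.array([k1,0,0,0.]))[0,0]
    return -R.T@t, R.T@np.array([p[0],p[1],1])
def onz(n,u,v,z):
    c,d=ray(n,u,v); return c+d*(z-c[2])/d[2]
def tri(obs):
    A=np.zeros((3,3));b=np.zeros(3)
    for n,u,v in obs:
        c,d=ray(n,u,v); d=d/np.linalg.norm(d); P=np.eye(3)-np.outer(d,d); A+=P;b+=P@c
    return np.linalg.solve(A,b)
def proj(n,P):
    K,k1,R,t,rv=model(n)
    return cv2.projectPoints(np.array(P,float).reshape(-1,1,3),rv,t,K,np.array([k1,0,0,0.]))[0].reshape(-1,2)
def save(n,f,crop=None,s=1):
    im=ctrl.camera(n)[:,:,::-1].copy()
    cv2.imwrite('pics/raw_'+f,im)
    if crop: im=im[crop[1]:crop[3],crop[0]:crop[2]]
    im=cv2.resize(im,None,fx=s,fy=s,interpolation=cv2.INTER_CUBIC); cv2.imwrite('pics/'+f,im)
E
python3 - <<'E'
from h import *
save('top','top1.png',s=1.25); save('side','side1.png',s=1.25)
for n in('top','side'):
    K,k1,R,t,_=model(n); print(n,-R.T@t,R[2],K[0,0],k1)
print(ctrl.get_obs())
E
```

```text
top [ 0.49020707 -0.0460461   0.92177617] [ 0.06596455  0.00241516 -0.99781904] 443.0154720777666 0.04184742928842066
side [ 0.60371262 -0.91431104  0.61804461] [-0.05457708  0.85564374 -0.51467963] 517.763512301345 0.0015095098739466356
{'time_s': 0.1, 'qpos': array([-1.29760788e+00,  3.00436614e-01,  1.52149649e+00, -3.62996272e-06,
        1.32070937e+00, -6.66029459e-02]), 'joint_vel': array([ 0.0002156 , -0.00132595, -0.00118076,  0.00078283,  0.00065241,
       -0.00069548]), 'tau': array([ 9.18320220e-04, -5.32643759e+01, -3.53284085e+01,  7.08856224e-02,
        2.34815438e-02, -6.51190044e-05]), 'ee_pos': array([ 0.18324244, -0.51833355,  0.20494103]), 'eef_rot': array([-3.14054492e+00, -6.63613085e-05,  3.39792254e-01]), 'force': array([0.50536116, 0.169066  , 0.79633982]), 'moment': array([-0.01321693, -0.04398796, -0.02575943]), 'grip_force': 0.0, 'grip_width': 0.09418843472299646}
```

View pics/top1.png

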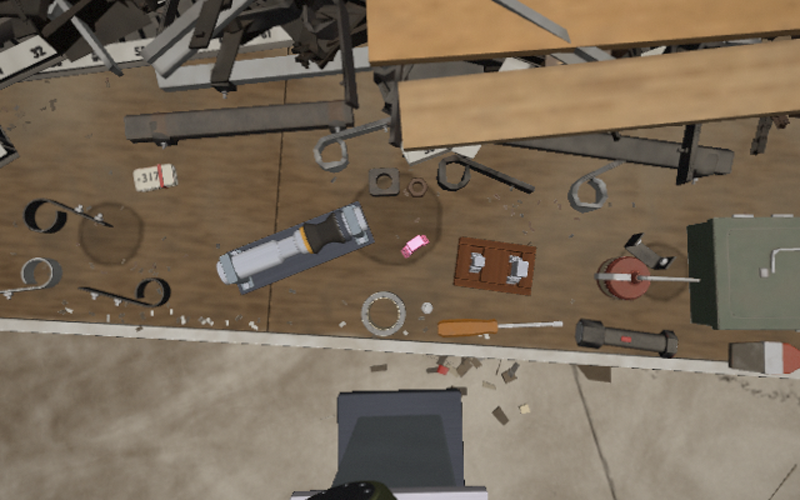

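View pics/side1.png

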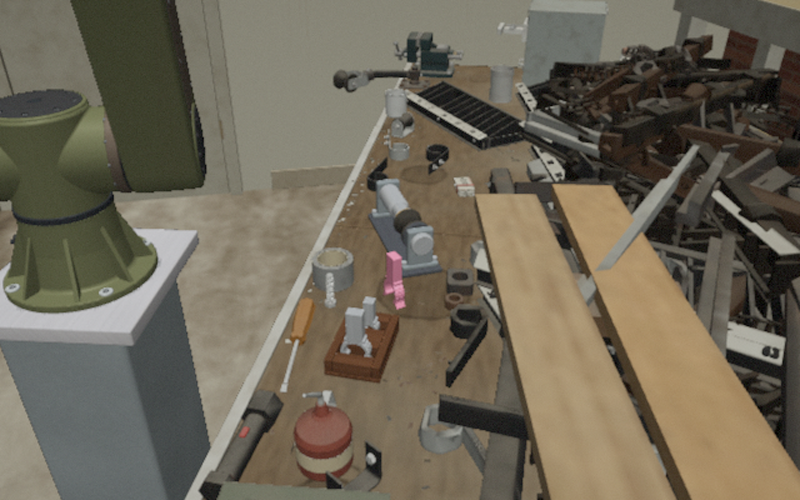

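The top view shows the axle stand with roller around (295,245), the brown rack at (495,265) with two steel clips, tabs at (477,262) and (518,268), and a pink look-alike at (415,245). In the side view the rack is at (362,345), with the taller clip tab at (355,325) and the shorter one at (370,310). I'll confirm these in enlarged crops.

Run:
```python
from h import *
print(proj('top',[[0.183,-0.519,0.2],[0,0,0],[0.5,0,0]]))
t=cv2.imread('pics/raw_top1.png'); s=cv2.imread('pics/raw_side1.png')
r=lambda i,f:cv2.resize(i,None,fx=f,fy=f,interpolation=cv2.INTER_CUBIC)
a=r(t[180:245,355:435],5); b=r(s[230:310,255:325],5)   # 400x325, 350x400
c=r(t[155:240,165:305],5); d=r(s[140:225,290:355],5)
o=np.zeros((400,800,3),np.uint8); o[:325,:400]=a; o[:400,420:770]=b; cv2.imwrite('pics/c1.png',o)
o=np.zeros((425,1030,3),np.uint8); o[:425,:700]=c; o[:425,705:1030]=d; cv2.imwrite('pics/c2.png',cv2.resize(o[:, :],None,fx=.776,fy=.776))
```

```text
[[643.65985525 417.79810257]
 [312.94516847 474.99937296]
 [306.80813357 220.69384321]]
```

View pics/c1.png

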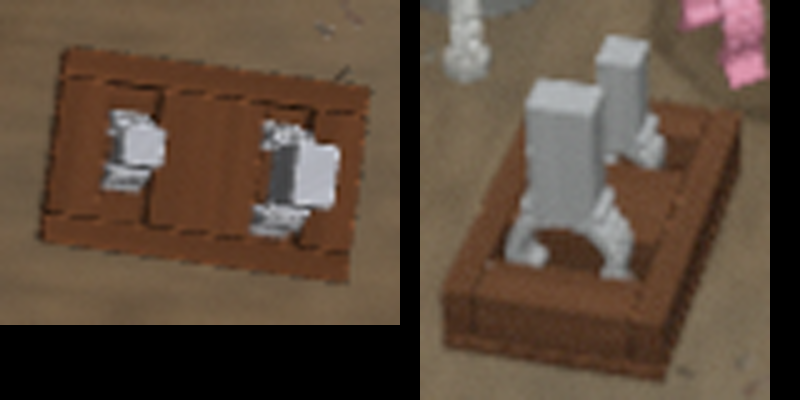

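View pics/c2.png

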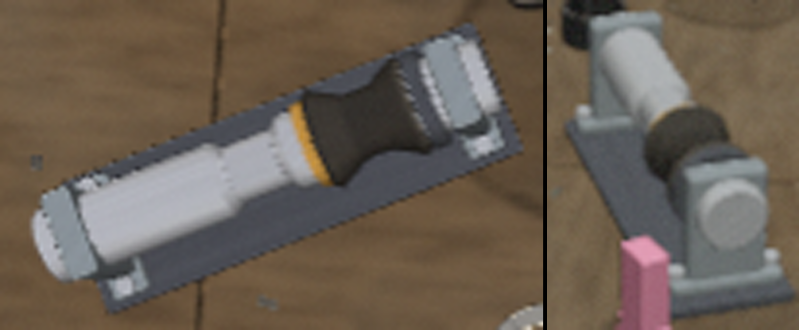

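The clip at top-raw (418.6,215) is the wider, taller one (big C-arms, front pocket in the side view), so it is the larger clip. The one at (382,209) is the small clip, and the pink one is the decoy. The groove is the thin white section at c2 (257,168), left of the brass washer.

Run:
```python
from h import *
c1=lambda x,y:((x+.5)/5-.5+355,(y+.5)/5-.5+180)
s1=lambda x,y:((x-420+.5)/5-.5+255,(y+.5)/5-.5+230)
c2=lambda x,y:((x+.5)/3.88-.5+165,(y+.5)/3.88-.5+155)
tt=c1(318,175); ts=s1(568,96)
print('tabtop tri',tri([('top',*tt),('side',*ts)]),'onz',onz('top',*tt,.095),onz('side',*ts,.095))
C=[onz('top',*c1(*p),.028) for p in[(65,47),(370,87),(348,283),(42,240)]]
C=np.array(C);print('rack',C[:,:2].round(4),C.mean(0))
ey=(C[0]-C[1])+(C[3]-C[2]);print('psi rack',np.arctan2(-ey[0],ey[1]),np.linalg.norm(C[0]-C[1]),np.linalg.norm(C[0]-C[3]))
tab=[onz('top',*c1(*p),.095) for p in[(302,142),(340,147),(335,208),(297,205)]]
print(np.array(tab).round(4)[:,:2])
L=onz('top',*c2(72,233),.084);Rr=onz('top',*c2(456,80),.084)
d=L-Rr;print('blocks',L,Rr,np.linalg.norm(d),'psi',np.arctan2(-d[0],d[1]),'groove',Rr+d*107/200)
g=onz('top',*c2(257,168),.063);print('groove direct',g)
for a,b in[((80,190),(215,143)),((100,265),(238,213))]:
    e=onz('top',*c2(*a),.06)-onz('top',*c2(*b),.06);print('edge psi',np.arctan2(-e[0],e[1]))
```

```text
tabtop tri [ 0.50573536 -0.2120575   0.09507319] onz [ 0.50446021 -0.21224166  0.095     ] [ 0.50700057 -0.21180765  0.095     ]
rack [[ 0.5602 -0.126 ]
 [ 0.5404 -0.2481]
 [ 0.4621 -0.2358]
 [ 0.4826 -0.114 ]] [ 0.51133401 -0.18095902  0.028     ]
psi rack -0.16362765508964133 0.12369609032546361 0.0784568842937162
[[ 0.5169 -0.2068]
 [ 0.5146 -0.2208]
 [ 0.492  -0.218 ]
 [ 0.4935 -0.204 ]]
blocks [0.51726365 0.2282151  0.084     ] [0.58668143 0.04044596 0.084     ] 0.20019009959976258 psi 0.35411385129938083 groove [0.54954292 0.14090245 0.084     ]
groove direct [0.5477047  0.14295737 0.063     ]
edge psi 0.310458633369319
edge psi 0.33443312375446016
```

```bash
cat >> h.py <<'E'
def plan(goal,yaw,n):
    o=ctrl.get_obs(); p=np.array(o['ee_pos']); y=o['eef_rot'][2]; dy=(yaw-y)/n; d=(np.array(goal)-p)/n
    print('at',p.round(4),np.round(o['eef_rot'],4),'F',np.round(o['force'],1),'w',o['grip_width'],o['grip_force'],'t',o['time_s'])
    for i in range(n):
        a=y+i*dy; c,s=np.cos(a),np.sin(a)
        print([round(v,4) for v in (c*d[0]+s*d[1], s*d[0]-c*d[1], -d[2])],'rz',round(-dy,4))
E
python3 -c "
from h import *
plan([.506,-.212,.2],1.407,10)"
```

```text
at [ 0.1832 -0.5183  0.2049] [-3.1405e+00 -1.0000e-04  3.3980e-01] F [0.5 0.2 0.8] w 0.09418843472299646 0.0 t 0.1
[np.float64(0.0406), np.float64(-0.0181), np.float64(0.0005)] rz -0.1067
[np.float64(0.0423), np.float64(-0.0137), np.float64(0.0005)] rz -0.1067
[np.float64(0.0436), np.float64(-0.0091), np.float64(0.0005)] rz -0.1067
[np.float64(0.0443), np.float64(-0.0044), np.float64(0.0005)] rz -0.1067
[np.float64(0.0445), np.float64(0.0003), np.float64(0.0005)] rz -0.1067
[np.float64(0.0442), np.float64(0.0051), np.float64(0.0005)] rz -0.1067
[np.float64(0.0434), np.float64(0.0097), np.float64(0.0005)] rz -0.1067
[np.float64(0.0421), np.float64(0.0143), np.float64(0.0005)] rz -0.1067
[np.float64(0.0404), np.float64(0.0187), np.float64(0.0005)] rz -0.1067
[np.float64(0.0381), np.float64(0.0229), np.float64(0.0005)] rz -0.1067
```

>>> jog_arm(
  motion=[
    [0.041,-0.018,0,0,0,-0.107,1],
    [0.042,-0.014,0,0,0,-0.107,1],
    [0.044,-0.009,0,0,0,-0.107,1],
    [0.044,-0.004,0,0,0,-0.107,1],
    [0.044,0,0,0,0,-0.107,1],
  ],
)

```text
time_s: 0.6
ee_pos: [0.3454, -0.3641, 0.2053]
eef_rot: [-3.141, -0.0, 0.879]
force: [0.0, -1.6, 0.5]
grip_width: 0.0941
grip_force: 0.0
```

>>> jog_arm(
  motion=[
    [0.044,0.005,0,0,0,-0.107,1],
    [0.043,0.01,0,0,0,-0.107,1],
    [0.042,0.014,0,0,0,-0.107,1],
    [0.04,0.019,0,0,0,-0.107,1],
    [0,0,0,0,0,0,1],
  ],
)

```text
time_s: 1.1
ee_pos: [0.4753, -0.2406, 0.205]
eef_rot: [-3.141, -0.001, 1.311]
force: [-0.6, -0.5, -0.5]
grip_width: 0.094
grip_force: 0.0
```

```bash
python3 -c "
from h import *
plan([.506,-.212,.2],1.407,2)
print(proj('wrist',[[.506,-.212,.095],[.511,-.181,.028]]))
save('wrist','w1.png',s=1.25)"
```

```text
at [ 0.4753 -0.2406  0.205 ] [-3.1411e+00 -8.0000e-04  1.3108e+00] F [-0.6 -0.5 -0.5] w 0.09395147432405661 0.0 t 1.1
[np.float64(0.0178), np.float64(0.0112), np.float64(0.0025)] rz -0.0481
[np.float64(0.0172), np.float64(0.012), np.float64(0.0025)] rz -0.0481
[[343.03198029 155.59212338]
 [335.9083558  118.91908703]]
```

View pics/w1.png

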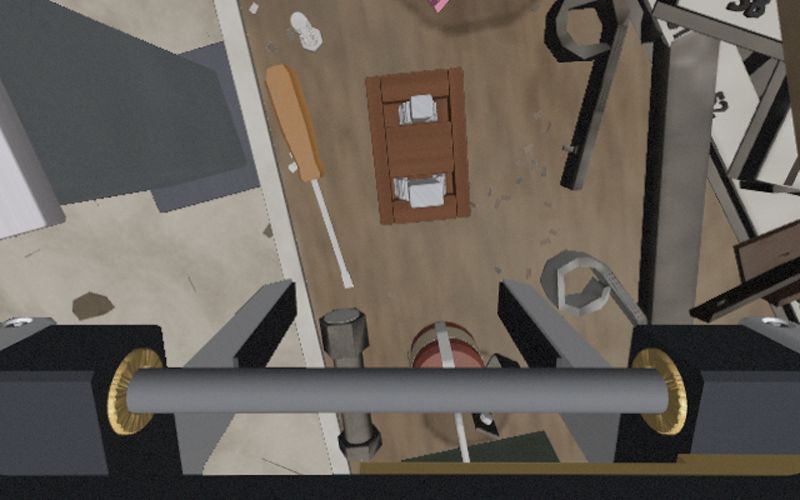

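The wrist view shows the large tab at (428,192), against a prediction of (429,194), so the estimate holds. The small clip is at (422,109).

>>> jog_arm(
  motion=[
    [0.018,0.011,0.002,0,0,-0.048,1],
    [0.017,0.012,0.003,0,0,-0.048,1],
    [0,0,0.03,0,0,0,1],
    [0,0,0.03,0,0,0,1],
    [0,0,0,0,0,0,1],
  ],
)

```text
time_s: 1.65
ee_pos: [0.5014, -0.2155, 0.137]
eef_rot: [-3.135, -0.002, 1.397]
force: [-0.1, -0.2, -0.2]
grip_width: 0.0937
grip_force: 0.0
```

```bash
python3 -c "
from h import *
plan([.506,-.212,.061],1.407,3)
print(proj('wrist',[[.506,-.212,.095]]))
save('wrist','w2.png',s=1.25)"
```

```text
at [ 0.5014 -0.2155  0.137 ] [-3.1353e+00 -1.8000e-03  1.3967e+00] F [-0.1 -0.2 -0.2] w 0.09373566031627929 0.0 t 1.65
[np.float64(0.0014), np.float64(0.0013), np.float64(0.0253)] rz -0.0034
[np.float64(0.0014), np.float64(0.0013), np.float64(0.0253)] rz -0.0034
[np.float64(0.0014), np.float64(0.0013), np.float64(0.0253)] rz -0.0034
[[323.63832791 211.05241304]]
```

View pics/w2.png

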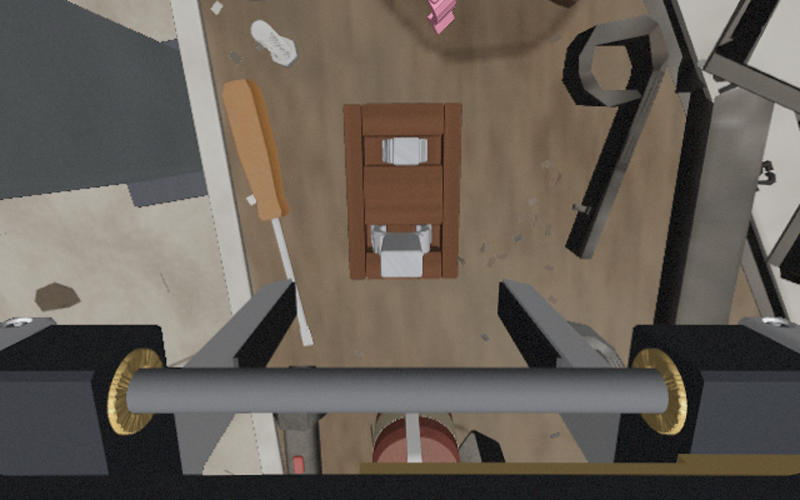

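The tab top is at (402,262), against a prediction of (404,264), and it is aligned with the fingers. Descending and gripping.

>>> jog_arm(
  motion=[
    [0.001,0.001,0.025,0,0,0,1],
    [0.001,0.001,0.025,0,0,0,1],
    [0.001,0.001,0.022,0,0,0,1],
    [0,0,0,0,0,0,1],
    [0,0,0,0,0,0,1],
  ],
)

```text
time_s: 2.2
ee_pos: [0.5076, -0.2138, 0.0702]
eef_rot: [3.14, 0.0, 1.398]
force: [-0.5, -0.8, 0.1]
grip_width: 0.0943
grip_force: 0.0
```

```bash
python3 -c "
from h import *
plan([.506,-.212,.061],1.407,1)"
```

```text
at [ 0.5076 -0.2138  0.0702] [3.1401e+00 5.0000e-04 1.3979e+00] F [-0.5 -0.8  0.1] w 0.09431538190693614 0.0 t 2.2
[np.float64(0.0015), np.float64(-0.0019), np.float64(0.0092)] rz -0.0091
```

>>> jog_arm(
  motion=[
    [0.0015,-0.002,0.009,0,0,-0.009,1],
    [0,0,0,0,0,0,0],
    [0,0,0,0,0,0,-1],
    [0,0,0,0,0,0,-1],
    [0,0,0,0,0,0,-1],
  ],
  squeeze=20,
)

```text
time_s: 2.7
ee_pos: [0.5056, -0.2113, 0.0598]
eef_rot: [3.141, 0.0, 1.408]
force: [-0.5, -0.7, 0.9]
grip_width: 0.0652
grip_force: 0.0
```

>>> jog_arm(
  motion=[
    [0,0,0,0,0,0,-1],
    [0,0,0,0,0,0,-1],
    [0,0,0,0,0,0,-1],
    [0,0,0,0,0,0,-1],
  ],
  squeeze=50,
)

```text
time_s: 3.1
ee_pos: [0.5055, -0.2112, 0.0595]
eef_rot: [3.142, 0.0, 1.408]
force: [0.1, 0.3, 0.1]
grip_width: 0.0335
grip_force: 0.0
```

>>> jog_arm(
  motion=[
    [0,0,0,0,0,0,-1],
    [0,0,0,0,0,0,-1],
    [0,0,0,0,0,0,-1],
    [0,0,0,0,0,0,-1],
    [0,0,0,0,0,0,-1],
  ],
)

```text
time_s: 3.6
ee_pos: [0.5054, -0.2112, 0.0594]
eef_rot: [-3.142, 0.0, 1.408]
force: [-0.4, -0.0, -0.0]
grip_width: 0.024
grip_force: 50.0
```

>>> jog_arm(
  motion=[
    [0,0,-0.01,0,0,0,-1],
    [0,0,-0.02,0,0,0,-1],
    [0,0,-0.04,0,0,0,-1],
    [0,0,-0.04,0,0,0,-1],
    [0,0,0,0,0,0,-1],
  ],
)

```text
time_s: 4.1
ee_pos: [0.5073, -0.2121, 0.1754]
eef_rot: [3.133, 0.003, 1.408]
force: [0.1, -0.3, -1.3]
grip_width: 0.0237
grip_force: 50.0
```

```bash
python3 -c "
from h import *
plan([.5485,.142,.185],1.571+.34,9)
save('side','s2.png',(250,180,340,310),4.5)"
```

```text
at [ 0.5073 -0.2121  0.1754] [3.1330e+00 2.6000e-03 1.4079e+00] F [ 0.1 -0.3 -1.3] w 0.023682285269615504 49.992715716362 t 4.1
[np.float64(0.0396), np.float64(-0.0019), np.float64(-0.0011)] rz -0.0559
[np.float64(0.0396), np.float64(0.0003), np.float64(-0.0011)] rz -0.0559
[np.float64(0.0395), np.float64(0.0026), np.float64(-0.0011)] rz -0.0559
[np.float64(0.0393), np.float64(0.0048), np.float64(-0.0011)] rz -0.0559
[np.float64(0.039), np.float64(0.007), np.float64(-0.0011)] rz -0.0559
[np.float64(0.0385), np.float64(0.0091), np.float64(-0.0011)] rz -0.0559
[np.float64(0.038), np.float64(0.0113), np.float64(-0.0011)] rz -0.0559
[np.float64(0.0373), np.float64(0.0134), np.float64(-0.0011)] rz -0.0559
[np.float64(0.0365), np.float64(0.0154), np.float64(-0.0011)] rz -0.0559
```

View pics/s2.png

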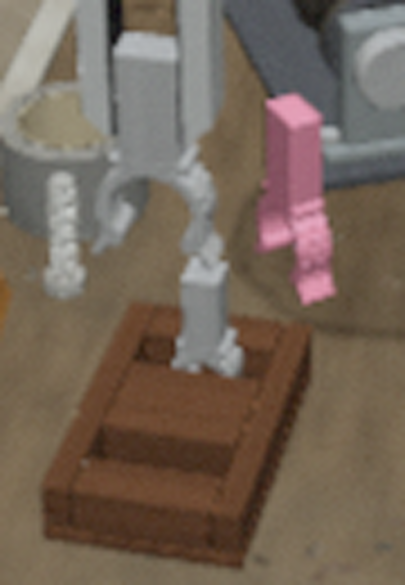

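The large clip is held (tab at s2 (145,95)); the small one stays in the rack at (205,310). Carrying it above the pink decoy.

>>> jog_arm(
  motion=[
    [0.04,-0.002,-0.01,0,0,-0.056,-1],
    [0.04,0,-0.01,0,0,-0.056,-1],
    [0.04,0.003,0,0,0,-0.056,-1],
    [0.039,0.005,0,0,0,-0.056,-1],
    [0.039,0.007,0,0,0,-0.056,-1],
  ],
)

```text
time_s: 4.65
ee_pos: [0.5281, -0.0118, 0.1885]
eef_rot: [-3.14, -0.0, 1.69]
force: [1.2, -0.4, -1.8]
grip_width: 0.0239
grip_force: 50.0
```

>>> jog_arm(
  motion=[
    [0.038,0.009,0,0,0,-0.056,-1],
    [0.038,0.011,0,0,0,-0.056,-1],
    [0.037,0.013,0,0,0,-0.056,-1],
    [0,0,0,0,0,0,-1],
    [0,0,0,0,0,0,-1],
  ],
)

```text
time_s: 5.15
ee_pos: [0.5412, 0.104, 0.1884]
eef_rot: [-3.14, -0.0, 1.857]
force: [-0.1, 0.8, -1.5]
grip_width: 0.0236
grip_force: 50.0
```

```bash
python3 -c "
from h import *
plan([.5485,.142,.185],1.571+.34,2)
save('wrist','w3.png',s=1.25)
save('side','s3.png')
psi=.34;g=np.array([.5485,.142,.06]);ey=np.array([-np.sin(psi),np.cos(psi),0]);ex=np.array([np.cos(psi),np.sin(psi),0])
for a in(-.107,-.027,-.018,-.013,.013,.018,.05,.093):print(a,(proj('wrist',[g+a*ey+.02*ex,g+a*ey-.02*ex])*1.25).round(0).tolist())"
```

```text
at [0.5412 0.104  0.1884] [-3.1396e+00 -2.0000e-04  1.8568e+00] F [-0.1  0.8 -1.5] w 0.023649635935032418 49.99257802963257 t 5.15
[np.float64(0.0172), np.float64(0.0089), np.float64(0.0017)] rz -0.0271
[np.float64(0.0169), np.float64(0.0093), np.float64(0.0017)] rz -0.0271
-0.107 [[451.0, 322.0], [402.0, 325.0]]
-0.027 [[448.0, 225.0], [396.0, 228.0]]
-0.018 [[448.0, 214.0], [396.0, 217.0]]
-0.013 [[448.0, 207.0], [395.0, 210.0]]
0.013 [[447.0, 172.0], [393.0, 176.0]]
0.018 [[447.0, 166.0], [393.0, 169.0]]
0.05 [[446.0, 121.0], [390.0, 124.0]]
0.093 [[444.0, 56.0], [387.0, 60.0]]
```

View pics/w3.png

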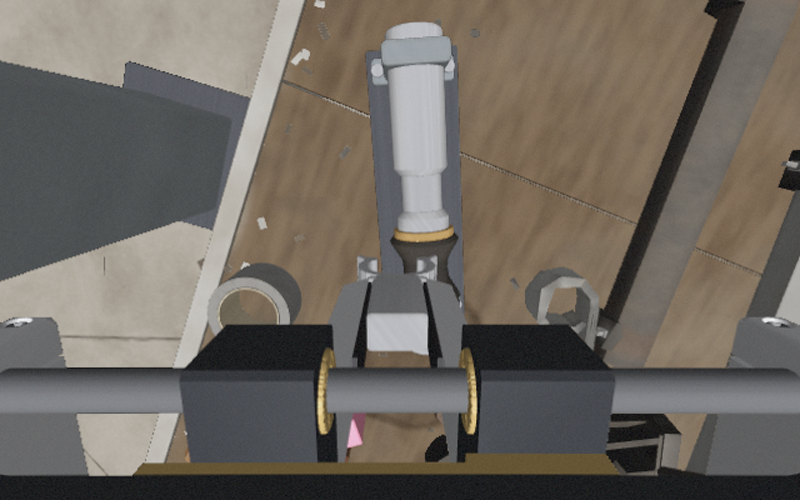

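The wrist view shows the axle at mid-column 415–424, the groove at rows ~172–208, the washer at row 236 and the clip's tab at (398,330). I'll refine the groove from edge profiles in code.

Run:
```python
from h import *
from scipy.optimize import least_squares
im=cv2.imread('pics/raw_w3.png').astype(float); g=im.mean(2)
def edges(v):
    # brightness of metal vs dark base: half-level crossings
    r=g[v-1:v+2].mean(0)[290:385]; d=np.diff(cv2.GaussianBlur(r[None],(5,1),0)[0]); c=45
    return 290.5+np.argmax(d[:c]),290.5+45+np.argmin(d[45:])
E=[(v,)+edges(v) for v in range(58,190,6)]
for e in E: print(e[0],e[1],e[2],'mid',(e[1]+e[2])/2,'w',e[2]-e[1])
col=im[120:200,337:340].mean(1)
print(np.c_[np.arange(120,200,2),col[::2].astype(int)].tolist())
rows=[e for e in E if 62<=e[0]<=126]
# fit silhouettes: cylinder r=.02 tangent points wrt camera
K,k1,R,t,_=model('wrist'); cam=-R.T@t
def sil(x0,psi,a,r=.02):
    ey=np.array([-np.sin(psi),np.cos(psi),0]);ex=np.array([np.cos(psi),np.sin(psi),0])
    P=np.array([x0,.142,.06])+a*ey; d=cam-P; dx,dz=d@ex,d[2]; D=np.hypot(dx,dz);b=np.arctan2(dz,dx);q=np.arccos(r/D)
    return [P+r*(np.cos(b+s*q)*ex+np.array([0,0,np.sin(b+s*q)])) for s in(-1,1)]
def res(p):
    o=[]
    for s in(0,1):
        pts=proj('wrist',[sil(p[0],p[1],a)[s] for a in np.linspace(.02,.085,9)])
        f=np.polyfit(pts[:,1],pts[:,0],1)
        us=[np.polyval(f,e[0]) for e in rows]; m=[max(e[1:]) if us[0]>np.mean(rows[0][1:]) else min(e[1:]) for e in rows]
        o+=list(np.array(us)-m)
    return np.array(o)
for f in('linear',):
    s=least_squares(res,[.5485,.34],loss='soft_l1',x_scale=[.001,.01]); print(s.x,np.abs(s.fun).round(1))
psi=s.x[1];ey=np.array([-np.sin(psi),np.cos(psi),0]);P=np.array([s.x[0],.142,.06])
for a,z in((-.027,.08),(-.018,.08),(-.013,.075),(.013,.075),(.018,.08)):print(a,proj('wrist',[P+a*ey+[0,0,z-.06]]).round(1))
```

```text
58 296.5 362.5 mid 329.5 w 66.0
64 297.5 354.5 mid 326.0 w 57.0
70 311.5 354.5 mid 333.0 w 43.0
76 311.5 355.5 mid 333.5 w 44.0
82 312.5 355.5 mid 334.0 w 43.0
88 312.5 355.5 mid 334.0 w 43.0
94 312.5 355.5 mid 334.0 w 43.0
100 313.5 355.5 mid 334.5 w 42.0
106 313.5 356.5 mid 335.0 w 43.0
112 313.5 356.5 mid 335.0 w 43.0
118 314.5 356.5 mid 335.5 w 42.0
124 314.5 356.5 mid 335.5 w 42.0
130 315.5 356.5 mid 336.0 w 41.0
136 316.5 353.5 mid 335.0 w 37.0
142 321.5 351.5 mid 336.5 w 30.0
148 321.5 352.5 mid 337.0 w 31.0
154 322.5 352.5 mid 337.5 w 30.0
160 322.5 352.5 mid 337.5 w 30.0
166 322.5 352.5 mid 337.5 w 30.0
172 320.5 358.5 mid 339.5 w 38.0
178 318.5 358.5 mid 338.5 w 40.0
184 319.5 361.5 mid 340.5 w 42.0
[[120, 191, 186, 186], [122, 191, 186, 185], [124, 192, 187, 186], [126, 191, 187, 185], [128, 191, 186, 185], [130, 191, 186, 185], [132, 191, 187, 185], [134, 191, 187, 185], [136, 192, 187, 186], [138, 194, 190, 189], [140, 181, 177, 176], [142, 187, 183, 181], [144, 188, 183, 183], [146, 188, 183, 182], [148, 187, 183, 181], [150, 187, 183, 182], [152, 188, 184, 182], [154, 188, 183, 181], [156, 188, 184, 182], [158, 188, 182, 181], [160, 188, 184, 182], [162, 187, 183, 181], [164, 188, 184, 182], [166, 188, 183, 182], [168, 187, 183, 182], [170, 177, 174, 173], [172, 183, 182, 181], [174, 187, 185, 184], [176, 193, 189, 187], [178, 191, 186, 185], [180, 190, 184, 183], [182, 191, 186, 184], [184, 191, 187, 186], [186, 105, 131, 151], [188, 107, 160, 191], [190, 107, 161, 192], [192, 96, 145, 175], [194, 54, 58, 63], [196, 57, 60, 64], [198, 64, 68, 71]]
[0.54916365 0.35562154] [ 0.6  0.9  0.1  0.4  0.6  0.9  1.1  0.4  0.6  0.9  1.1 12.   1.5  1.1
  1.7  1.2  0.8  1.4  0.9  0.5  1.1  0.6]
-0.027 [[340.4 185.8]]
-0.018 [[339.8 176. ]]
-0.013 [[339.1 169.6]]
0.013 [[337.5 140.5]]
0.018 [[337.5 135.1]]
```

```bash
python3 -c "
from h import *
plan([.549,.142,.160],1.926,2)"
```

```text
at [0.5414 0.1028 0.1888] [-3.1404 -0.      1.8546] F [ 0.7 -0.7 -1.1] w 0.02375743010212978 49.99264419078827 t 5.25
[np.float64(0.0178), np.float64(0.0091), np.float64(0.0144)] rz -0.0357
[np.float64(0.0174), np.float64(0.0097), np.float64(0.0144)] rz -0.0357
```

>>> jog_arm(
  motion=[
    [0.018,0.009,0.014,0,0,-0.036,-1],
    [0.017,0.01,0.014,0,0,-0.036,-1],
    [0,0,0,0,0,0,-1],
    [0,0,0,0,0,0,-1],
    [0,0,0,0,0,0,-1],
  ],
  squeeze=60,
)

```text
time_s: 5.75
ee_pos: [0.5497, 0.1416, 0.1621]
eef_rot: [3.141, 0.0, 1.926]
force: [0.3, -0.1, -1.5]
grip_width: 0.0238
grip_force: 60.0
```

```bash
python3 -c "
from h import *
plan([.549,.142,.130],1.926,1)
save('wrist','w4.png',s=1.25)
psi=.355;g=np.array([.549,.142,.06]);ey=np.array([-np.sin(psi),np.cos(psi),0])
print((proj('wrist',[g+.018*ey+[0,0,.02],g+.05*ey+[0,0,.02]])*1.25).round(0))"
```

```text
at [0.5497 0.1416 0.1621] [3.1409e+00 3.0000e-04 1.9260e+00] F [ 0.3 -0.1 -1.5] w 0.023785127297628446 59.99341607093811 t 5.75
[np.float64(0.0006), np.float64(-0.0005), np.float64(0.0321)] rz -0.0
[[396. 226.]
 [396. 176.]]
```

View pics/w4.png

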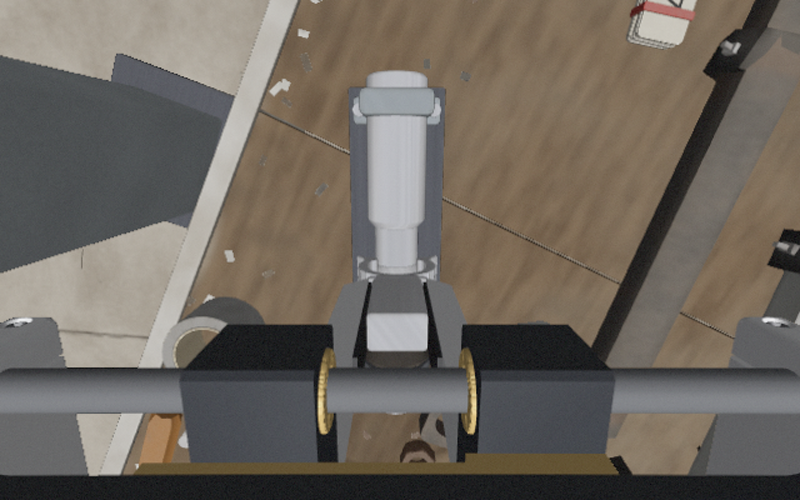

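The axle (mid-column 396) and clip (tab 398, arms 360–438) line up, and the yaw is parallel. Descending.

>>> jog_arm(
  motion=[
    [0,0,0.015,0,0,0,-1],
    [0,0,0.015,0,0,0,-1],
    [0,0,0,0,0,0,-1],
    [0,0,0,0,0,0,-1],
  ],
)

```text
time_s: 6.2
ee_pos: [0.5497, 0.1423, 0.1322]
eef_rot: [3.141, 0.0, 1.927]
force: [0.2, 0.2, -0.9]
grip_width: 0.024
grip_force: 60.0
```

>>> jog_arm(
  motion=[
    [0,0,0.004,0,0,0,-1],
    [0,0,0.004,0,0,0,-1],
    [0,0,0.004,0,0,0,-1],
    [0,0,0.004,0,0,0,-1],
    [0,0,0,0,0,0,-1],
  ],
)

```text
time_s: 6.7
ee_pos: [0.549, 0.1426, 0.1149]
eef_rot: [-3.14, -0.0, 1.928]
force: [-2.1, 0.1, -0.4]
grip_width: 0.0237
grip_force: 60.0
```

>>> jog_arm(
  motion=[
    [0,0,0.004,0,0,0,-1],
    [0,0,0.004,0,0,0,-1],
    [0,0,0,0,0,0,-1],
  ],
)

```text
time_s: 7.0
ee_pos: [0.5494, 0.1426, 0.1078]
eef_rot: [3.142, 0.0, 1.928]
force: [-3.0, -2.0, 3.7]
grip_width: 0.0234
grip_force: 60.0
```

>>> jog_arm(
  motion=[
    [0,0,0.003,0,0,0,-1],
    [0,0,0.003,0,0,0,-1],
    [0,0,0,0,0,0,-1],
  ],
)

```text
time_s: 7.3
ee_pos: [0.5491, 0.1426, 0.101]
eef_rot: [-3.141, -0.0, 1.928]
force: [-1.8, -1.7, -5.3]
grip_width: 0.0234
grip_force: 60.0
```

>>> jog_arm(
  motion=[
    [0,0,0.003,0,0,0,-1],
    [0,0,0.003,0,0,0,-1],
    [0,0,0,0,0,0,-1],
  ],
)

```text
time_s: 7.6
ee_pos: [0.5487, 0.1426, 0.0938]
eef_rot: [-3.139, -0.0, 1.928]
force: [0.3, -0.2, -16.6]
grip_width: 0.0237
grip_force: 60.0
```

>>> jog_arm(
  motion=[
    [0,0,0.002,0,0,0,-1],
    [0,0,0,0,0,0,-1],
  ],
)

```text
time_s: 7.8
ee_pos: [0.5489, 0.1427, 0.0925]
eef_rot: [-3.14, -0.0, 1.928]
force: [-0.8, -0.0, -15.2]
grip_width: 0.0237
grip_force: 60.0
```

>>> jog_arm(
  motion=[
    [0,0,0.002,0,0,0,-1],
    [0,0,0,0,0,0,-1],
  ],
)

```text
time_s: 8.0
ee_pos: [0.5493, 0.1427, 0.0914]
eef_rot: [-3.141, -0.0, 1.928]
force: [-3.6, -1.2, -6.9]
grip_width: 0.0236
grip_force: 60.0
```

>>> jog_arm(
  motion=[
    [0,0,0.002,0,0,0,-1],
    [0,0,0,0,0,0,-1],
  ],
)

```text
time_s: 8.2
ee_pos: [0.5494, 0.1427, 0.0911]
eef_rot: [3.141, 0.0, 1.928]
force: [-11.1, -2.9, 10.3]
grip_width: 0.0236
grip_force: 60.0
```

It is seated: the force goes from a pull to +10 N within 0.3 mm at the expected height. Releasing and retreating upward.

>>> jog_arm(
  motion=[
    [0,0,0,0,0,0,-0.2],
    [0,0,0,0,0,0,0],
    [0,0,0,0,0,0,0],
    [0,0,0,0,0,0,0],
    [0,0,0,0,0,0,0],
  ],
)

```text
time_s: 8.7
ee_pos: [0.5496, 0.1428, 0.0895]
eef_rot: [3.141, 0.0, 1.928]
force: [-1.2, -0.3, 0.2]
grip_width: 0.0467
grip_force: 0.0
```

>>> jog_arm(
  motion=[
    [0,0,-0.01,0,0,0,0],
    [0,0,-0.04,0,0,0,0],
    [0,0,-0.04,0,0,0,0],
    [-0.04,0,-0.03,0,0,0,0],
    [-0.04,0,0,0,0,0,0],
  ],
)

```text
time_s: 9.2
ee_pos: [0.579, 0.0676, 0.2152]
eef_rot: [3.134, 0.002, 1.93]
force: [0.3, 0.1, 0.6]
grip_width: 0.0471
grip_force: 0.0
```

>>> jog_arm(
  motion=[
    [-0.05,-0.03,0,0,0,0,0],
    [-0.05,-0.05,0,0,0,0,0],
    [0,-0.05,0,0,0,0,0],
    [0,0,0,0,0,0,0],
  ],
)

```text
time_s: 9.6
ee_pos: [0.4966, -0.0462, 0.2095]
eef_rot: [-3.14, -0.001, 1.925]
force: [-0.3, -0.2, -0.9]
grip_width: 0.0471
grip_force: 0.0
```

Run:
```python
from h import *
psi=.355;g=np.array([.549,.142,.06]);ey=np.array([-np.sin(psi),np.cos(psi),0]);ex=np.array([np.cos(psi),np.sin(psi),0])
q=[g+[0,0,.067]+sx*.012*ex+sy*.008*ey for sx in(-1,1) for sy in(-1,1)]
o=np.zeros((425,800,3),np.uint8)
for n,x0,y0,w,h,X in(('top',195,155,90,85,0),('side',290,115,65,85,460)):
    im=ctrl.camera(n)[:,:,::-1].copy(); c=cv2.resize(im[y0:y0+h,x0:x0+w],None,fx=5,fy=5,interpolation=cv2.INTER_CUBIC)
    for p in proj(n,q): cv2.circle(c,tuple(int(v) for v in ((p-[x0,y0]+.5)*5).round()),2,(0,0,255),-1)
    o[:h*5,X:X+w*5]=c[:,:800-X]
cv2.imwrite('pics/fin.png',o); print(ctrl.get_obs()['ee_pos'],ctrl.get_obs()['time_s'])
```

```text
[ 0.50068159 -0.0446821   0.21071583] 9.7
```

View pics/fin.png

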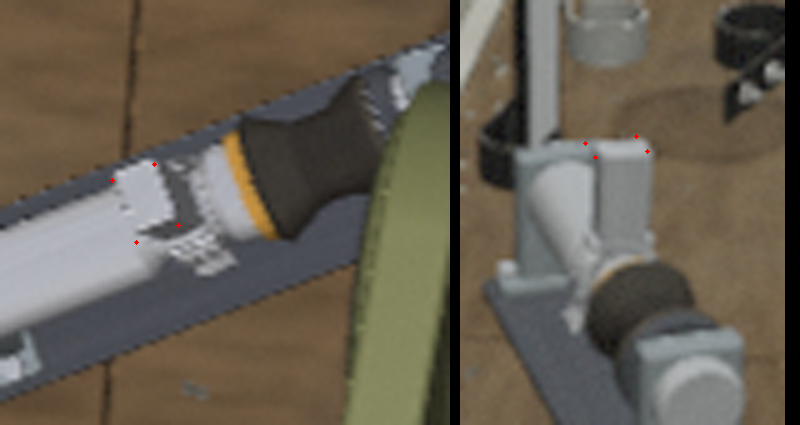

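The large clip sits upright in the groove beside the washer (top crop (145,200), side crop (623,190)), and its tab top is at the predicted seated height in both views. Nothing is touching it.

```bash
python3 -c "
from station import ctrl
print(ctrl.hand_in())"
```

```text
the job is handed in; nothing more can be done
None
```

The larger clip is snapped into the groove and released, the smaller clip was left in the rack, and the job is handed in at about 9.7 s of the 38 s allowed.

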